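Turn the laundry carousel until the peg box faces front

TASK

Turn the round rotating organiser by pushing round its notched rim with the fingertips until the small open wooden box of clothes pegs stands at the front, in line with the pointer tongue that sticks out from the organiser's base. Turn it gently, without spinning it fast: do not touch, lift or upset the three things standing on it, and leave the yellow bucket handle and the measuring cup where they lie. Finish with the organiser at rest and the hand clear of it.

Things in the scene. Friction and masses are not known exactly. Their poses are not given: they have to be found in the camera images.
- base: Fixed round foot of the organiser, white, 220 mm across, 28 mm high, hidden under the turntable except its pointer tongue. Origin: on the vertical turning axis, at shelf height. Its own -x axis runs along the tongue and is 'front', roughly but not exactly towards the robot.
- pointer (a point): Round tip of the pointer tongue, at its top, 205 mm from the turning axis, 10 mm above the shelf. The tongue is a white strip 26 mm wide and 8 mm high that sticks out from the base under the turntable to 218 mm from the axis, 68 mm beyond the rim.
- turntable: White plastic deck, 300 mm across, 25 mm thick: underside 30 mm, flat top 55 mm above the shelf (cap in the middle 32 mm across, 12 mm high). Turns freely and endlessly both ways; 1 to 2 N of push at the rim moves it, it stays where left and hardly coasts. Six rim lobes over 85 mm wide, six notches between. Origin: on the turning axis at its underside, z up.
- notch (a point): Middle of one of six equal finger notches in the rim (radius 138 mm, mid-thickness): the one 30 degrees counter-clockwise from above from the turntable's x axis; the others follow every 60 degrees. Each is cut through the full thickness, open outwards and below, from radius 150 in to 125 mm, 57 mm wide at the rim and 47 mm at its floor.
- peg_box_center (a point): Centre (25 mm above its underside) of the small open wooden box, 55 x 55 x 50 mm, with wooden clothes pegs whose tops stand about 60 mm above its underside. It stands loose about 60 mm from the turning axis, in one of three places: 60, 180 or 300 degrees from the turntable's x axis, each behind the middle of a rim lobe. This is the thing to bring to the front.
- canister_center (a point): Centre (52 mm above its underside) of the clear glass canister, 54 mm across and 104 mm high with a cork lid, standing loose in another of the three places.
- spray_center (a point): Point 50 mm above the underside, on the axis, of the white spray bottle with a chrome spray head: 50 mm across, 133 mm high, nozzle reaching 34 mm from its axis along its own -x. It stands loose in the third place.
- bail: Loose yellow plastic bucket handle lying flat to the right of the organiser: half ring 180 mm across of 10 mm bar, grip 18 mm thick. Origin at shelf height; the grip lies 45 mm along its +y, the ends 40 mm along its -y at x = -85 and +85 mm. A bystander.
- cup: Loose white plastic measuring cup, 70 mm across, 60 mm high, open at the top, to the left of the organiser. Origin: centre of its underside. A bystander. Farther left stand three fixed white cubes 200 mm high in a row, their fronts at y = 0.53 m, one tilted out to about y = 0.46 m.
There are look-alikes about, which are no part of the job. What is shaped like the part that bears spray_center but blue or green is not meant.

How it is judged:
At the end, for the whole second after the job is handed in: Peg box centre within 12 mm to either side of the base's pointer line, at least 35 mm from the turning axis on the pointer side. Deck at rest; all three things upright on it, 42 to 78 mm from the axis. Bucket handle and cup within 20 mm of where they began (y of peg_box_center in the frame of base between -0.012 and 0.012 m and x of peg_box_center in the frame of base below -0.035 m and angular speed of turntable below 0.05 rad/s and horizontal distance between peg_box_center and base between 0.042 and 0.078 m and angle between each of peg_box_center, canister_center, spray_center's own z axis and vertical below 0.1 rad and height (world z) of peg_box_center between 0.072 and 0.088 m and horizontal distance between canister_center and base between 0.042 and 0.078 m and height (world z) of canister_center between 0.099 and 0.115 m and horizontal distance between spray_center and base between 0.042 and 0.078 m and height (world z) of spray_center between 0.097 and 0.113 m and distance of each of bail, cup from where it was at the start of the episode below 0.02 m); the robot touches nothing.
It fails at once if the peg box, canister or spray bottle is touched by the robot (contact force between any of the fingers, the arm and peg_box above 1 N or contact force between any of the fingers, the arm and canister above 1 N or contact force between any of the fingers, the arm and spray above 1 N).
It fails at once if the peg box, canister or spray bottle is lifted or knocked over (height (world z) of peg_box_center above 0.1 m or angle between any of peg_box_center, canister_center, spray_center's own z axis and vertical above 0.35 rad or height (world z) of canister_center above 0.127 m or height (world z) of spray_center above 0.125 m).
It fails at once if the organiser is spun fast (angular speed of turntable above 2.5 rad/s).
It fails at once if the yellow bucket handle or the measuring cup is pushed away or lifted (distance of any of bail, cup from where it was at the start of the episode above 0.03 m).
It also fails if it takes over 58 s, if anything falls off the work surface, if the arm or the gripper's body presses on something with over 40 N, if the wrist force passes 120 N, or if a joint passes its speed limit or range.

ROBOT

A 6-joint arm with a two-finger parallel gripper is mounted at the origin on the work surface. World frame = base frame: x ahead of the robot, y to its left, z up, the work surface at z = 0. Lengths are in m, angles in rad, forces in N, time in s.
With the tool pointing down it reaches from about 0.35 to 0.85 m from the base axis. Payload 8.1 kg.
Tool frame: the origin (TCP) lies at the centre of the arm's flange, where the gripper is bolted on; the fingertips stand 186 mm ahead of it and the grasp point (between the pads) lies 167 mm ahead of it; z points along the fingers, y is the direction in which the jaws open and shut (so a half turn about z gives the same grasp; the last joint's range is limited). The gripper opens to 93 mm and grips with 3 to 60 N. Pads are 15 mm wide; open, the fingers measure 128 mm over their backs; the gripper's body (75 mm by 188 mm) begins 65 mm behind the grasp point.
Start: joints at [-1.244, 0.13, 1.488, -0, 1.523, -0.085], TCP at [0.24, -0.55, 0.405] pointing down, gripper open.
Joint ranges: [-2.96, 2.96], [-0.89, 2.26], [0.02, 2.5], [-1.34, 4.48], [0, 2.73], [-2.66, 2.66]. Speed limits (rad/s): [2.39, 2.39, 2.79, 3.14, 3.14, 3.14].

INTERFACE

Orientations are given as a rotation vector (axis times angle).
In Python, from plant import robot, viewer, order gives the robot as it stands.
- The arm moves only by the tool apply_moves, never from a script. Its argument "deltas" is a list of rows, each a list of 3 entries, a list of its own where there are three numbers: the finger opening in mm, from 0 to 93, then the shift along the tool's x, y, z in mm, then the turn about the tool's z in rad. In form: [[grip, [dx, dy, dz], yaw], ...]. A call has 1 to 5 rows; each row shifts and turns the commanded pose from where the row before left it, along the tool's axes as they then stand; what a row does not reach is not made up. A row lasts 1/8 s, in which the tool goes at most 62.5 mm and 10.7 degrees, less where a joint would pass 70% of its speed; a pose out of reach is approached as far as the arm can. A call is refused whole if a number of a shift passes 62.5 or a number of a turn 0.188, either way. A call with a gripper value outside its range is refused whole. The fingers move at their own pace and stop on an object; "grip_force" is the grip in N (left out, the last holds). Time passes only in rows, so rows that do not move let the fingers close. It gives the time, the measured TCP pose, the force and the opening at its end, in the units of the state.
- robot.read_state(): the state, without advancing time (a new reading comes with each control period).
- viewer.read_camera(name): name is "side" or "top"; returns the picture (400x640x3 uint8, blue, green, red); there is no depth.
- viewer.get_calibration(name): a dict with "fx", "fy", "cx", "cy" (pixels), "distortion" ([k1, k2, p1, p2, k3] as OpenCV has them; the pictures are not rectified), "R" (3x3) and "t" (3): a world point X has camera coordinates R X + t. Camera axes: x right, y down, z forward; pixel columns grow to the right and rows downward; lengths in m; the calibration is good to about 2 mm. A picture is of the moment at which its call begins. get_calibration takes no time and is no camera call.
- order.close_job(): hands the job in, once; it reports no verdict.
The state is a dict: "t": time; "q": joint angles; "dq": joint speeds; "joint_torque": joint torques, N m; "tool_pos": TCP position; "orientation": TCP orientation; "force": force on the tool from outside, world axes, zero at the start; "wrist_torque": the same for the moment, N m; "opening": finger opening in m.
Only numpy, scipy, OpenCV 4.12 (cv2) and the standard library are available. Lean on these libraries where they do the work, as an engineer would, in place of code of your own. Each camera call takes 0.05 s, during which the arm holds its last target. There are 200 camera calls.

## Working session

There is one attempt and no reset: what is moved stays moved. The work goes in short steps, Python scripts to look and compute and a tool call to move; the robot and the scene stay as the last step left them, time stands still between calls to the robot, and variables do not carry over. Pictures are saved under pics/ and viewed, about 8 in all and at most 12, crops included, and the job is handed in when it is done.

Besides the shell and the picture viewer there is one more tool, called after "Emit:" as name(argument=value, ...) on one line, values as JSON. apply_moves: Moves the arm, as the interface text tells. Its arguments: {"type":"object","properties":{"deltas":{"type":"array"},"grip_force":{"type":"number"}},"required":["deltas"]}

```bash
mkdir -p pics; ls; python3 - <<'E'
from plant import robot,viewer
import cv2
for n in("top","side"):
    cv2.imwrite(f"pics/{n}0.png",viewer.read_camera(n))
    c=viewer.get_calibration(n);print(n,c)
print(robot.read_state())
E
```

```text
pics
top {'fx': 404.04131278288975, 'fy': 404.04131278288975, 'cx': 317.9781055395933, 'cy': 201.69810609480905, 'distortion': array([0.01617638, 0.        , 0.        , 0.        , 0.        ]), 'R': array([[ 0.01896607, -0.99980187, -0.00604294],
       [-0.99804348, -0.01857187, -0.05970176],
       [ 0.05957771,  0.00716343, -0.99819797]]), 't': array([-0.02627699,  0.61087949,  1.39452494])}
side {'fx': 491.6018109944535, 'fy': 491.6018109944535, 'cx': 319.4838973006063, 'cy': 194.22503224702282, 'distortion': array([-0.11067615,  0.        ,  0.        ,  0.        ,  0.        ]), 'R': array([[-0.96486935, -0.26214289,  0.01755696],
       [-0.16357696,  0.54709602, -0.8209315 ],
       [ 0.20559601, -0.79496355, -0.57075672]]), 't': array([0.60383969, 0.19961606, 1.17557909])}
{'t': 0.1, 'q': array([-1.24441059e+00,  1.31071500e-01,  1.48913210e+00, -3.31833109e-06,
        1.52299563e+00, -8.53843363e-02]), 'dq': array([ 0.00164268, -0.00112246, -0.00176642,  0.00311822, -0.0008251 ,
       -0.00074149]), 'joint_torque': array([ 1.69439474e-03, -5.61338139e+01, -4.93096375e+01,  7.70359416e-02,
        2.90545385e-02, -2.17480817e-05]), 'tool_pos': array([ 0.24010477, -0.54964978,  0.40382157]), 'orientation': array([-3.07368267e+00, -6.41921323e-01,  3.08372045e-04]), 'force': array([ 0.31839164, -0.86487805,  0.31594908]), 'wrist_torque': array([-0.04439603, -0.00184997,  0.01736247]), 'opening': 0.09295077992779632}
```

View pics/top0.png

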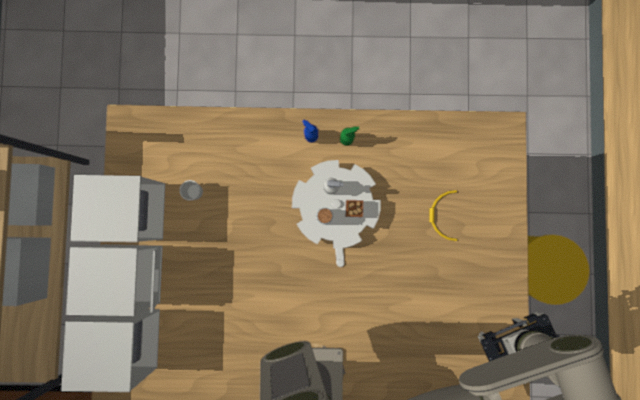

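View pics/side0.png

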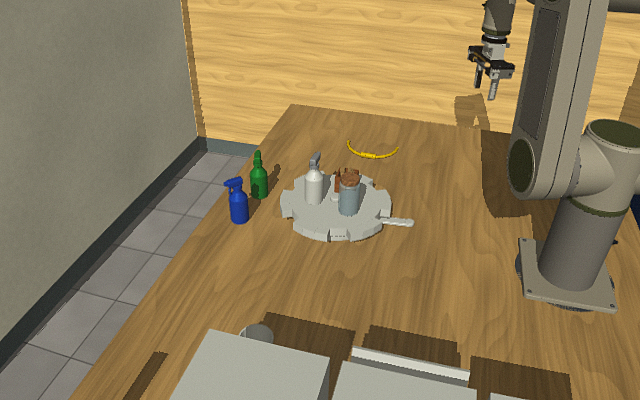

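The top view shows the turntable centred near (336,205) with its tongue tip near (340,262). The peg box is at (355,208), the cork-lidded canister at (325,215) and the white spray bottle at (333,185). The look-alikes are the blue bottle at (311,132) and the green one at (347,135), so neither is the spray bottle. The handle is at (445,215) and the cup at (190,190).

```bash
cat > h.py <<'E'
import numpy as np,cv2
from plant import robot,viewer
def ray(n,px,z):
    c=viewer.get_calibration(n);K=np.array([[c['fx'],0,c['cx']],[0,c['fy'],c['cy']],[0,0,1]])
    p=cv2.undistortPoints(np.array(px,float).reshape(-1,1,2),K,c['distortion'])[:,0]
    d=np.c_[p,np.ones(len(p))]@c['R'];o=-c['R'].T@c['t']
    return (o+d*((z-o[2])/d[:,2])[:,None])[:,:2]
def proj(n,X):
    c=viewer.get_calibration(n);K=np.array([[c['fx'],0,c['cx']],[0,c['fy'],c['cy']],[0,0,1]])
    return cv2.projectPoints(np.array(X,float).reshape(-1,3),cv2.Rodrigues(c['R'])[0],c['t'],K,c['distortion'])[0][:,0]
def crop(im,x0,x1,y0,y1,s,f): cv2.imwrite(f,cv2.resize(im[y0:y1,x0:x1],None,fx=s,fy=s,interpolation=cv2.INTER_CUBIC))
E
python3 - <<'E'
from h import *
im=cv2.imread('pics/top0.png')
crop(im,280,400,150,275,4.8,'pics/c1.png')
hsv=cv2.cvtColor(im,cv2.COLOR_BGR2HSV)
m=((hsv[...,1]<60)&(hsv[...,2]>130)).astype(np.uint8)
m[:150]=0;m[275:]=0;m[:,:280]=0;m[:,400:]=0
cs,_=cv2.findContours(m,cv2.RETR_EXTERNAL,cv2.CHAIN_APPROX_NONE)
c=max(cs,key=cv2.contourArea)[:,0]
d=ray('top',c[c[:,1]<243],.055)
o=d.mean(0)
# outer rim fit
from scipy.optimize import least_squares
for _ in range(6):
    r=np.hypot(*(d-o).T); s=d[r>.142]
    o=least_squares(lambda p:np.hypot(*(s-p).T)-.150,o,loss='soft_l1',f_scale=.002).x
print('axis',o,len(s))
a=np.degrees(np.arctan2(*(d-o).T[::-1]));r=np.hypot(*(d-o).T)
for k in range(-180,180,6):
    q=(a>=k)&(a<k+6)
    if q.any():print(k+3,round(1000*np.median(r[q])),end='; ')
t=c[c[:,1]>=247];w=ray('top',t,.008);v=(w-o);print('\ntongue',np.hypot(*v.T).max(),'dir',np.degrees(np.arctan2(*v.mean(0)[::-1])), w.mean(0), t.max(0))
# pegs
for nm,z,(x0,x1,y0,y1) in(('peg',.11,(343,380,195,222)),('cork',.157,(314,336,205,226))):
    b=np.zeros_like(m);b[y0:y1,x0:x1]=1
    q=(b>0)&(hsv[...,1]>70)&(hsv[...,0]<22)
    ys,xs=np.nonzero(q);p=[[xs.mean(),ys.mean()]];w=ray('top',p,z)[0]-o
    print(nm,p,q.sum(),w,np.hypot(*w),np.degrees(np.arctan2(w[1],w[0])))
E
```

```text
axis [ 0.60346632 -0.07626894] 155
-153 148; -147 150; -141 128; -135 125; -129 124; -123 138; -117 149; -111 150; -105 150; -99 150; -93 150; -87 150; -81 132; -75 124; -69 115; -63 102; -57 124; -51 110; -45 106; -39 105; -33 96; -27 119; -21 126; -15 102; -9 83; -3 126; 3 84; 9 85; 15 75; 21 69; 27 149; 33 149; 39 130; 45 125; 51 125; 57 136; 63 150; 69 150; 75 151; 81 151; 87 150; 93 148; 99 125; 105 124; 111 124; 117 140; 123 150; 129 150; 135 150; 141 150; 147 149; 153 146; 159 126; 165 124; 171 125; 177 127; 
tongue 0.21614766776709302 dir -174.3311409485283 [ 0.4216893  -0.09431292] [347 266]
peg [[np.float64(356.4113924050633), np.float64(207.4367088607595)]] 316 [-0.01410663 -0.06495358] 0.06646776826545508 -102.25321910782073
cork [[np.float64(324.5617283950617), np.float64(215.43827160493828)]] 162 [-0.0433897   0.03895001] 0.058307539335907085 138.086349643567
```

View pics/c1.png

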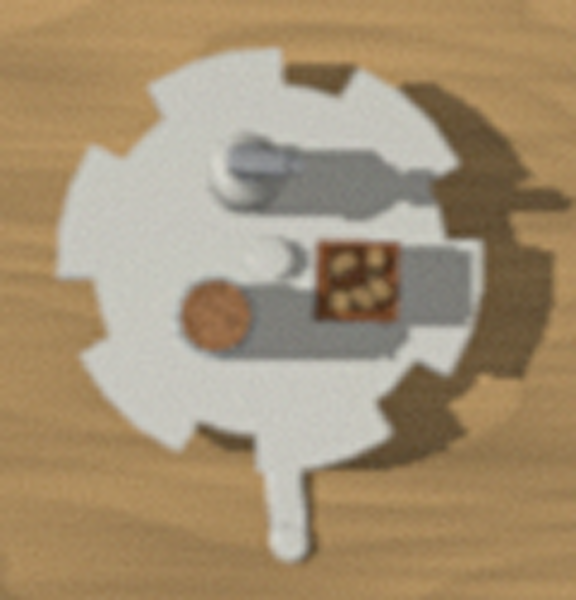

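The enlarged crop confirms the peg box at crop (357,280), canister at (216,315), spray at (245,170) and tongue tip at (288,545). The rim lobes are at 18° + 60k, with the peg box at -102° and front at about -174.3°, so the deck has to turn about 72° clockwise. I'll put the closed fingers in the notch at 228°, keep the gripper tangential, and sweep.

Emit:
apply_moves(deltas=[[0, [0, 0, 0], -0.142], [0, [0, 0, 0], -0.142], [0, [0, 0, 0], -0.142], [0, [39.5, -4.7, 0], 0], [0, [39.5, -4.7, 0], 0]])

```text
t: 0.72
tool_pos: [0.2862, -0.4841, 0.404]
orientation: [-2.87, -1.276, -0.0]
force: [-0.3, -0.4, -0.2]
opening: 0.0479
```

Emit:
apply_moves(deltas=[[0, [39.5, -4.7, 0], 0], [0, [39.5, -4.7, 0], 0], [0, [39.5, -4.7, 0], 0], [0, [39.5, -4.7, 0], 0], [0, [39.5, -4.7, 0], 0]])

```text
t: 1.35
tool_pos: [0.4012, -0.3211, 0.4043]
orientation: [-2.869, -1.277, 0.0]
force: [0.1, -0.3, -0.3]
opening: 0.0012
```

Emit:
apply_moves(deltas=[[0, [39.5, -4.7, 30], 0], [0, [39.5, -4.7, 40], 0], [0, [39.5, -4.7, 40], 0], [0, [0, 0, 40], 0], [0, [0, 0, 0], 0]])

```text
t: 1.98
tool_pos: [0.4679, -0.2233, 0.2509]
orientation: [-2.863, -1.277, 0.007]
force: [0.1, 0.3, -0.1]
opening: 0.0004
```

Emit:
apply_moves(deltas=[[0, [0, 0, 18], 0], [0, [0, 0, 16], 0], [0, [0, 0, 0], 0]])

```text
t: 2.35
tool_pos: [0.4689, -0.2249, 0.2197]
orientation: [-2.869, -1.276, 0.002]
force: [0.4, -0.3, 0.2]
opening: 0.0005
```

```bash
python3 - <<'E'
from h import *
s=robot.read_state();o=np.array([.6035,-.0763])
R=cv2.Rodrigues(s['orientation'])[0];p=s['tool_pos']
print(p,R.round(3)[:,0],'centre in tool',R[:2,:2].T@(o-p[:2]),np.degrees(np.arctan2(*(p[:2]-o)[::-1])))
E
```

```text
[ 0.46890618 -0.22494779  0.21965823] [ 0.67   0.743 -0.   ] centre in tool [0.20052802 0.00040921] -132.1594093551596
```

Emit:
apply_moves(deltas=[[0, [20, 0, 2], 0], [0, [20, 0, 0], 0], [0, [12, 0, 0], 0], [0, [6, 0, 0], 0], [0, [0, 0, 0], 0]])

```text
t: 2.98
tool_pos: [0.5086, -0.1815, 0.2188]
orientation: [2.869, 1.279, -0.0]
force: [-0.5, -0.5, -0.5]
opening: 0.0009
```

```bash
python3 - <<'E'
from h import *
print(robot.read_state()['force'])
a=viewer.read_camera('top');b=viewer.read_camera('side')
a=cv2.resize(a[140:280,270:410],(560,560));b=cv2.resize(b[130:260,240:440],(800,520));cv2.imwrite('pics/t1.png',a);cv2.imwrite('pics/s1.png',b)
E
```

```text
[-0.54750356 -0.45462329 -0.527523  ]
```

View pics/s1.png

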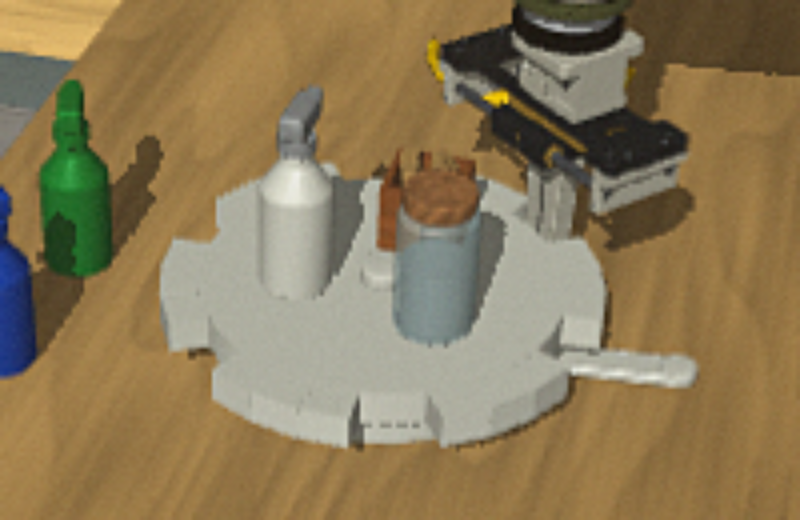

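The closed fingers stand in the notch at (550,200), and the gripper body is well clear of all three things. I'll sweep clockwise gently.

Emit:
apply_moves(deltas=[[0, [0.1, -5, 0], 0.035], [0, [0.1, -5, 0], 0.035], [0, [0.1, -5, 0], 0.035], [0, [0.1, -5, 0], 0.035], [0, [0.1, -5, 0], 0.035]])

```text
t: 3.7
tool_pos: [0.491, -0.1639, 0.2187]
orientation: [2.971, 1.019, -0.0]
force: [0.6, -1.2, -0.5]
opening: 0.0005
```

Emit:
apply_moves(deltas=[[0, [0.2, -7, 0], 0.05], [0, [0.2, -7, 0], 0.05], [0, [0.2, -7, 0], 0.05], [0, [0.2, -7, 0], 0.05], [0, [0.2, -7, 0], 0.05]])

```text
t: 4.32
tool_pos: [0.4731, -0.1338, 0.2187]
orientation: [3.075, 0.64, -0.001]
force: [-0.9, -1.5, 0.0]
opening: 0.0002
```

```bash
cat > chk.py <<'E'
from h import *
import sys
s=robot.read_state();o=np.array([.6035,-.0763])
R=cv2.Rodrigues(s['orientation'])[0];p=s['tool_pos']
print('centre in tool',R[:2,:2].T@(o-p[:2]),'ang',np.degrees(np.arctan2(*(p[:2]-o)[::-1])),s['force'])
im=viewer.read_camera('top')
hsv=cv2.cvtColor(im,cv2.COLOR_BGR2HSV)
q=((hsv[...,1]>110)&(hsv[...,0]<14)&(hsv[...,2]>40)).astype(np.uint8)
n,l,st,ce=cv2.connectedComponentsWithStats(q)
for k in range(1,n):
    if st[k,4]>30:
        w=ray('top',[ce[k]],.11)[0]-o
        if np.hypot(*w)<.1:print(st[k],ce[k],w,np.hypot(*w),np.degrees(np.arctan2(w[1],w[0])))
cv2.imwrite('pics/'+sys.argv[1],cv2.resize(im[140:280,270:410],(560,560),interpolation=cv2.INTER_CUBIC))
E
python3 chk.py t2.png
```

```text
centre in tool [ 0.14248229 -0.00068925] ang -156.20484922471775 [-0.91574335 -1.47817852  0.04141357]
[343 205  14  11  53] [348.98113208 209.62264151] [-0.021733  -0.0407958] 0.046223599514187357 -118.0454093863694
```

View pics/t2.png

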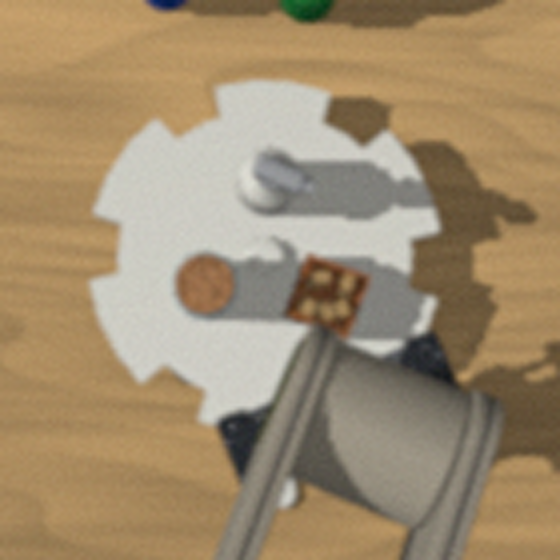

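The fingers swept 24° and the deck followed about 20°, with all three things standing. I'll continue.

Emit:
apply_moves(deltas=[[0, [0.2, -7.1, 0], 0.05], [0, [0.2, -7.1, 0], 0.05], [0, [0.2, -7.1, 0], 0.05], [0, [0.2, -7.1, 0], 0.05], [0, [0.2, -7.1, 0], 0.05]])

```text
t: 5.0
tool_pos: [0.4633, -0.0997, 0.2187]
orientation: [3.131, 0.253, -0.001]
force: [-1.3, -0.8, 0.7]
opening: 0.0004
```

Emit:
apply_moves(deltas=[[0, [0.2, -7.1, 0], 0.05], [0, [0.2, -7.1, 0], 0.05], [0, [0.2, -7.1, 0], 0.05], [0, [0.2, -7.1, 0], 0.05], [0, [0.2, -7.1, 0], 0.05]])

```text
t: 5.62
tool_pos: [0.4621, -0.0643, 0.2187]
orientation: [3.138, -0.139, -0.001]
force: [-1.7, -0.6, 0.1]
opening: 0.0005
```

Emit:
apply_moves(deltas=[[0, [0.2, -7.1, 0], 0.05], [0, [0.2, -7.1, 0], 0.05], [0, [0.2, -7.1, 0], 0.05], [0, [0.1, -5, 0], 0.035], [0, [0.1, -3, 0], 0.02]])

```text
t: 6.25
tool_pos: [0.4679, -0.0355, 0.2186]
orientation: [3.108, -0.458, -0.001]
force: [-2.5, 0.1, -0.0]
opening: 0.0007
```

```bash
python3 chk.py t3.png
```

```text
centre in tool [ 1.41644949e-01 -6.96562275e-06] ang 163.24046940425836 [-2.53288306  0.1415608  -0.03594958]
[313 192  13  13  69] [319.30434783 197.49275362] [0.01614182 0.05676885] 0.05901915607594567 74.12727943140244
[335 212  14  11  44] [341.93181818 216.77272727] [-0.04548524 -0.01816692] 0.048979012748448826 -158.22810297787336
```

View pics/t3.png

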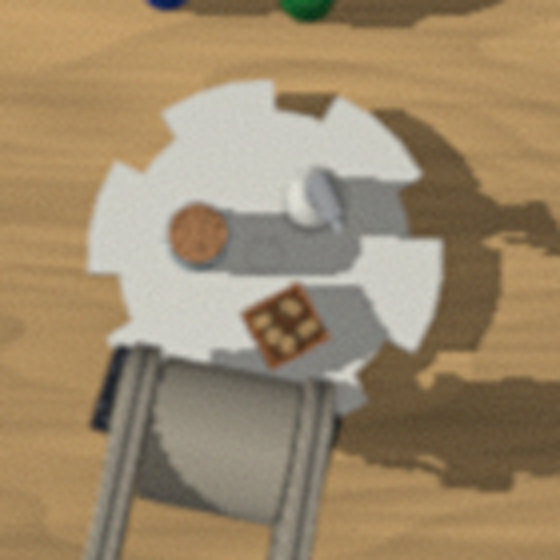

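The peg box is at crop (285,325), about 11° short of the tongue line. I'll finish with a decelerating push.

Emit:
apply_moves(deltas=[[0, [0.1, -5, 0], 0.035], [0, [0.2, -7, 0], 0.05], [0, [0.2, -7, 0], 0.05], [0, [0.1, -5, 0], 0.035], [0, [0.1, -3, 0], 0.02]])

```text
t: 6.92
tool_pos: [0.4783, -0.0104, 0.2186]
orientation: [3.051, -0.75, -0.001]
force: [-2.1, -0.4, -0.5]
opening: 0.0005
```

Emit:
apply_moves(deltas=[[0, [0, 0, 0], 0], [0, [0, 2, 0], 0], [0, [0, 3, 0], 0], [0, [-20, 0, 0], 0], [0, [-30, 0, 0], 0]])

```text
t: 7.55
tool_pos: [0.4317, 0.0081, 0.219]
orientation: [-3.05, 0.751, -0.001]
force: [0.5, -0.5, -0.5]
opening: 0.0006
```

Emit:
apply_moves(deltas=[[0, [-20, 0, 0], 0], [0, [0, 0, -50], 0], [0, [0, 0, -60], 0], [0, [0, -60, -20], 0], [0, [0, -60, 0], 0]])

```text
t: 8.18
tool_pos: [0.471, 0.124, 0.3523]
orientation: [-3.047, 0.753, -0.011]
force: [0.6, -0.9, 0.1]
opening: 0.0003
```

Emit:
apply_moves(deltas=[[0, [-20, -60, 0], 0], [0, [-20, -60, 0], 0], [0, [0, -60, 0], 0], [0, [0, 0, 0], 0]])

```text
t: 8.68
tool_pos: [0.5176, 0.3028, 0.3462]
orientation: [3.051, -0.744, -0.004]
force: [-0.7, -1.4, -0.5]
opening: 0.0003
```

```bash
python3 chk.py t4.png; python3 - <<'E'
from h import *
b=viewer.read_camera('side');cv2.imwrite('pics/s4.png',cv2.resize(b[100:300,190:440],(750,600),interpolation=cv2.INTER_CUBIC))
E
```

```text
centre in tool [0.25081585 0.29696934] ang 102.76275819538 [-0.74758265 -1.35836908 -0.53224861]
[314 188  13  12  48] [320.         192.66666667] [0.03201494 0.05478962] 0.06345753667753626 59.701197453528536
[328 213  18  11  57] [337.92982456 217.70175439] [-0.04875829 -0.00517571] 0.04903222135483983 -173.94071716092503
```

View pics/t4.png

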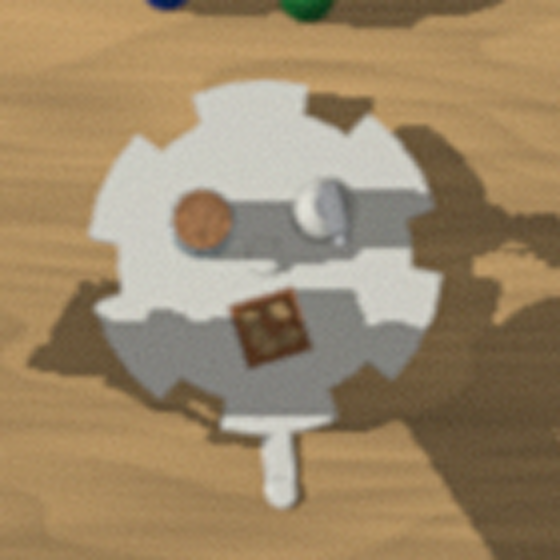

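```bash
python3 - <<'E'
from h import *
o=np.array([.6035,-.0763])
im=viewer.read_camera('top');hsv=cv2.cvtColor(im,cv2.COLOR_BGR2HSV)
q=(hsv[...,1]>70)&(hsv[...,0]<25);b=np.zeros(q.shape,bool);b[208:236,322:352]=1
ys,xs=np.nonzero(q&b);rc=cv2.minAreaRect(np.c_[xs,ys].astype(np.float32));print(rc,len(xs))
# tongue line: fit from axis and tongue pixels
m=(hsv[...,1]<60)&(hsv[...,2]>130);t=np.zeros_like(m);t[250:270,330:350]=1
yt,xt=np.nonzero(m&t);w=ray('top',np.c_[xt,yt],.009)
u=w.mean(0)-o;f=u/np.hypot(*u);print('front',np.degrees(np.arctan2(f[1],f[0])))
for c in ((xs.mean(),ys.mean()),rc[0]):
    v=ray('top',[c],.107)[0]-o;print(v,np.hypot(*v),'along',v@f,'side',f[0]*v[1]-f[1]*v[0])
E
```

```text
((337.09173583984375, 221.4724884033203), (15.899917602539062, 16.57039451599121), 73.3007583618164) 263
front -174.74875486921016
[-0.0608178  -0.00310769] 0.0608971461563765 along 0.06084696868553509 side -0.0024716010544976654
[-0.06105084 -0.00276542] 0.06111343641503935 along 0.06104770213524908 side -0.002833756245862136
```

View pics/s4.png

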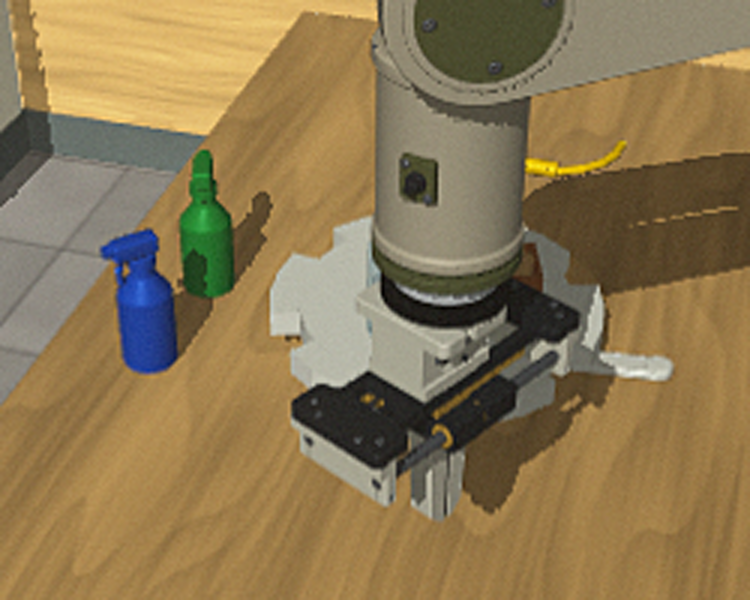

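The side view shows the hand about 0.16 m above the shelf, well away from the organiser, which is mostly hidden behind it. In the top view the three things stand upright. The box is about 3 mm off the pointer line and 61 mm from the axis, so I'll hand in.

```bash
python3 - <<'E'
from h import *
from plant import order
a=cv2.imread('pics/top0.png').astype(int);b=viewer.read_camera('top').astype(int)
print('bail diff',abs(a-b)[180:250,420:470].mean(),'dq',abs(robot.read_state()['dq']).max(),robot.read_state()['t'])
y=lambda i:np.argwhere((i[...,2]>150)&(i[...,0]<60)&(i[...,1]>110))
for i in(a,b):
    q=y(i[180:250,420:470]);print(q.mean(0),len(q))
print('cup diff',abs(a-b)[175:205,172:207].mean())
order.close_job()
E
```

```text
bail diff 10.941333333333333 dq 0.019554784130465717 8.875
[35.71980676 19.80193237] 207
[36.12785388 19.37442922] 219
cup diff 7.7653968253968255
the job is handed in; nothing more can be done
```

I turned the organiser about 72° clockwise to bring the peg box to the front, and handed the job in at t ≈ 8.9 s of the 58 s allowed. I did it with the closed fingers in one rim notch, sweeping at about 0.4 rad/s with the gripper kept tangential. I then backed the hand out sideways and lifted it clear.

- **Peg box:** the last top-view measurement put its centre about 3 mm off the pointer line (limit 12 mm) and 61 mm from the axis.
- **The three things:** the top view shows all three upright on the deck. I did not measure the canister's or spray bottle's distance from the axis at the end.
- **Forces:** the highest wrist force between moves was about 2.5 N, which fits a light push on the rim.
- **Handle and cup:** the handle's position in the picture changed by less than a pixel (about 2 mm). For the cup I only compared its patch with the first picture; the difference was small (7.8 grey levels on average), and the arm never came near it.
- **Deck at rest:** I did not measure its speed; it had been left alone for over a second at hand-in.

In the final side view the arm hid the organiser, so the end check rests on the top camera alone. No check failed.

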